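# Lay out a gearbox kit on the cutting mat

### The job

Lay out the gearbox kit on the green cutting mat for its build-guide photo, with the mat's orange edge counting as its front: put the blue cover plate squarely on top of the pile of plywood blanks and the yellow gear on the middle of that plate, the white pinion on the mat midway between the pile and the tin, and the green knob on the mat straight behind the tin with about 3 cm of clear mat between them. Everything lies flat; leave the tin, the battery and the hex key where they are.

Things in the scene. Friction and masses are not known exactly. Their poses are not given: they have to be found in the camera images.
- mat: fixed green cutting mat, 170 (its x) x 290 (its y) x 2 mm, with a 20 mm grid and an orange stripe along its front edge (its -x edge, the one nearest the robot). Origin: middle of its underside, on the desk. Its +x points to its back ('behind', away from the robot and the orange edge), +y to its left, z up; it lies turned by up to 0.2 rad
- pile: fixed square pile of light plywood blanks on the mat, 69 x 69 mm. Origin: centre of its TOP face; its sides are parallel to the mat's. Its top stands 24 to 40 mm above the desk, different each time. Pile and tin stand side by side, 156 mm apart, on the mat's front half (at about x = -40, y = +78 or -78 mm in its frame); which of them is on the left changes
- tin: round metal tin with a slip lid, loose, 0.4 kg, 62 mm across, 24 mm high, standing on the mat. Origin: centre of its underside. It is a landmark and stays where it is
- cover_plate: loose blue acrylic plate 60 x 60 x 6 mm with a brass insert in each corner, lying flat on the desk. Origin: centre of its underside; x and y parallel to its sides, z up. 60 mm to grip across either pair of sides
- gear: loose yellow printed gear lying flat on the desk, 42 mm across, teeth 8 mm high, hub 11 mm. Origin: centre of its underside, z up
- pinion: loose white printed pinion (small gear) lying flat on the desk, 26 mm across, 10 mm high. Origin: centre of its underside, z up
- knob: loose green printed six-lobed knob lying flat on the desk, 42 x 46 mm across (its x, y), 22 mm high. Origin: centre of its underside, z up
- battery: bystander: loose dark blue AA battery lying on the desk, 15 x 51 x 15 mm (length along its y). Origin: centre of its underside. Leave alone
- hex_key: bystander: loose black hex key lying on the desk towards its right end, 33 x 88 x 6 mm. Origin: centre of its underside. Leave alone. Beyond it all stand a tall monitor (from about 0.55 m ahead, 0.1 to 0.3 m to the right of the base) and stacked cartons (from about 0.57 m ahead, 0.27 to 0.5 m to the left): carry things in front of them
Things that resemble listed ones, but are neither listed nor needed, are in the scene too. What is shaped like the cover_plate but black is not meant. There is more than one size of the gear; the job needs the smaller.

How it is judged:
At the end, for the whole second after the job is handed in: Plate flat on the pile, within 10 mm each way and 0.2 rad of square; gear flat on the plate within 10 mm of its centre; pinion flat on the mat within 15 mm of midway; knob flat on the mat, 66 to 102 mm behind the tin centre to centre, within about 15 mm sideways. All released and at rest (x of cover_plate in the frame of pile between -0.01 and 0.01 m and y of cover_plate in the frame of pile between -0.01 and 0.01 m and z of cover_plate in the frame of pile between -0.003 and 0.003 m and (angle between the x axis of cover_plate and the x axis of pile, either way round below 0.2 rad or angle between the x axis of cover_plate and the y axis of pile, either way round below 0.2 rad) and horizontal distance between gear and cover_plate below 0.01 m and z of gear in the frame of cover_plate between 0.003 and 0.009 m and x of pinion in the frame of mat between -0.055 and -0.025 m and y of pinion in the frame of mat between -0.015 and 0.015 m and z of pinion in the frame of mat between 0 and 0.005 m and horizontal distance between knob and tin between 0.066 and 0.102 m and x of knob in the frame of mat above 0.015 m and z of knob in the frame of mat between 0 and 0.005 m and (y of knob in the frame of mat between 0.061 and 0.095 m or y of knob in the frame of mat between -0.095 and -0.061 m) and angle between each of cover_plate, gear, pinion, knob's own z axis and vertical below 0.12 rad and linear speed of each of cover_plate, gear, pinion, knob below 0.02 m/s and contact force between each of cover_plate, gear, pinion, knob and the fingers below 0.1 N); the robot touches nothing.
It fails at once if the tin is shifted by more than 10 mm (distance of tin from where it was at the start of the episode above 0.01 m).
It fails at once if the battery is shifted by more than 25 mm (distance of battery from where it was at the start of the episode above 0.025 m).
It fails at once if the hex key is shifted by more than 25 mm (distance of hex_key from where it was at the start of the episode above 0.025 m).
It also fails if it takes over 118 s, if anything falls off the work surface, if the arm or the gripper's body presses on something with over 40 N, if the wrist force passes 120 N, or if a joint passes its speed limit or range.

### The arm

A 7-joint arm with a two-finger parallel gripper is mounted at the origin on a cart in front of the work surface, level with it; the furniture and walls round the work are solid. World frame = base frame: x ahead of the robot, y to its left, z up, the work surface at z = 0. Lengths are in m, angles in rad, forces in N, time in s.
With the tool pointing down it reaches from about 0.425 to 0.8 m from the base axis. Payload 8.3 kg.
Tool frame: the origin (TCP) lies midway between the tips of the shut fingers; the grasp point (between the pads) lies manip.grasp_offset behind it (manip.grasp_offset is the distance from the TCP to the grasp point, in m); z points along the fingers, y is the line along which they close (so a half turn about z gives the same grasp; the last joint's range is limited). The gripper opens to 85 mm and grips with 20 to 120 N. Pads are 22 mm wide; open, the fingers measure 114 mm over their backs; the gripper's body (76 mm by 85 mm) begins 54 mm behind the grasp point. The pads swing forward as they close: fully open they stand 13 mm farther back than shut.
Start: joints at [-1.362, 0.383, 0.016, 1.37, -0.006, 1.388, -0.046], TCP at [0.168, 0.602, 0.199] pointing down, gripper open.
Joint ranges: [-2.95, 2.95], [-0.25, 2.06], [-1.52, 1.56], [0.18, 2.33], [-1.44, 4.58], [0.02, 2.06], [-3.01, 3.01]. Speed limits (rad/s): [2.39, 2.39, 3.01, 3.01, 3.14, 3.14, 3.14].

### API

Orientations are given as a rotation vector (axis times angle).
In Python, from plant import monitor, cams, manip gives the robot as it stands.
- The arm moves only by the tool servo_tool, never from a script. Its argument "increments" is a list of rows, each a list of 7 numbers: the closure, from 0 (fully open) to 1 (shut), then the shift along the tool's x, y, z normalised to -1 to 1, where 1 is 25 cm, then the turn, a rotation vector about the tool's x, y, z normalised to -1 to 1, where 1 is pi rad. A call has 1 to 12 rows; each row is the pose to reach, as a shift and turn from the pose commanded when the call began, along the tool's axes at that moment, turning the shorter way round; what a row does not reach only later rows make up. A row lasts 1/12 s, in which the tool goes at most 41.7 mm and 7.16 degrees, less where a joint would pass 70% of its speed; a pose out of reach is approached as far as the arm can. A call with a number of a shift or a turn outside -1 to 1 is refused whole. A call with a gripper value outside its range is refused whole. The fingers move at their own pace and stop on an object; "newtons" is the grip in N (left out, the last holds). Time passes only in rows, so rows that repeat a pose let the fingers close. It gives the time, the measured TCP pose, the force, the opening and the grip force at its end, in the units of the state.
- monitor.get_obs(): the state, without advancing time (a new reading comes with each control period).
- cams.read_camera(name): name is "scene" or "top"; returns a dict with "image" (384x512x3 uint8, red, green, blue), "z_map" (384x512 float32, m along the optical axis (not along the pixel's ray), 0 where there is no reading), "fovy" (degrees; the focal length in pixels is half the picture's height over the tangent of half this angle, whatever the lens; pixels are square), "cx", "cy" (the principal point, pixels), "R" (3x3) and "t" (3): a world point X has camera coordinates R X + t. Camera axes: x right, y down, z forward; pixel columns grow to the right and rows downward; lengths in m; the calibration is good to about 2 mm. A picture is of the moment at which its call begins.
- manip.finish_job(): hands the job in; it is judged then, once.
The state is a dict: "time": time; "joint_positions": joint angles; "qvel": joint speeds; "tau": joint torques, N m; "ee_pos": TCP position; "ee_rot": TCP orientation; "ft_force": force on the tool from outside, world axes, zero at the start; "wrist_torque": the same for the moment, N m; "gripper_width": finger opening in m; "gripper_force": force on a finger pad.
Only numpy, scipy, OpenCV 4.12 (cv2) and the standard library are available. Lean on these libraries where they do the work, as an engineer would, in place of code of your own. Each camera call takes 0.05 s, during which the arm holds its last target. There are 200 camera calls.

## Working session

There is one attempt and no reset: what is moved stays moved. The work goes in short steps, Python scripts to look and compute and a tool call to move; the robot and the scene stay as the last step left them, time stands still between calls to the robot, and variables do not carry over. Pictures are saved under pics/ and viewed, at most 14 in all, crops included, and the job is handed in when it is done.

Besides the shell and the picture viewer there is one more tool, called by a JSON object that holds its "method" and its "body". servo_tool: Moves the arm, as the interface text tells. Its arguments: {"type":"object","properties":{"increments":{"type":"array"},"newtons":{"type":"number"}},"required":["increments"]}

```bash
ls; mkdir -p pics
cat > h.py <<'E'
import numpy as np, cv2
from plant import monitor, cams, manip
def cam(n):
    c=cams.read_camera(n); c['f']=192/np.tan(np.radians(c['fovy'])/2); return c
def pts(c):
    v,u=np.mgrid[0:384,0:512]; z=c['z_map']
    P=np.stack([(u-c['cx'])/c['f']*z,(v-c['cy'])/c['f']*z,z],-1)
    return (P-c['t'])@c['R']
def ray(c,u,v,h):
    d=np.array([(u-c['cx'])/c['f'],(v-c['cy'])/c['f'],1])@c['R']; o=-c['R'].T@np.array(c['t'])
    return o+d*(h-o[2])/d[2]
def save(n,im,s=1.5):
    cv2.imwrite('pics/'+n,cv2.resize(im[...,::-1],None,fx=s,fy=s,interpolation=cv2.INTER_CUBIC))
E
python3 - <<'E'
from h import *
o=monitor.get_obs();print(o,manip.grasp_offset)
for n in('top','scene'):
    c=cam(n);save(n+'0.png',c['image'],1.56);print(n,c['f'],c['cx'],c['cy'],-c['R'].T@c['t'],c['R'])
    np.save(n+'.npy',c,allow_pickle=True)
E
```

```text
pics
{'time': 0.0, 'joint_positions': array([-1.36192186,  0.38424981,  0.01639721,  1.37115358, -0.00629768,
        1.38821314, -0.04649374]), 'qvel': array([ 6.42497342e-04, -8.23660239e-05, -1.28549434e-03,  2.43037072e-04,
        9.72956985e-04,  1.90680501e-03, -2.46659038e-04]), 'tau': array([-3.44342061e-04, -6.27587342e+01,  8.44086315e-01, -3.71820831e+01,
        1.65155833e-02,  1.41729679e-02, -2.22066325e-05]), 'ee_pos': array([0.16760395, 0.60151657, 0.19847212]), 'ee_rot': array([-4.25483617e-01, -3.11242268e+00,  3.08137873e-03]), 'ft_force': array([-0.36912337, -0.06948513,  0.60811297]), 'wrist_torque': array([ 0.05827287,  0.00714233, -0.0492215 ]), 'gripper_force': 0.0, 'gripper_width': 0.08538198043076588} 0.0187
top 436.1400448199102 247.61968202063787 190.10294121571195 [ 0.26646079 -0.019652    1.3699452 ] [[ 0.01847171 -0.99982331 -0.00348499]
 [-0.97660525 -0.01729564 -0.21434328]
 [ 0.21424513  0.00736275 -0.97675218]]
scene 416.1591060869782 248.73866376689003 188.64731771972674 [-0.54331555 -0.5294633   1.14844218] [[ 0.44545478 -0.89501225  0.02287182]
 [-0.59297554 -0.31407605 -0.741442  ]
 [ 0.67078316  0.31671645 -0.67062705]]
```

```bash
ls pics
```

```text
scene0.png
top0.png
```

View pics/top0.png

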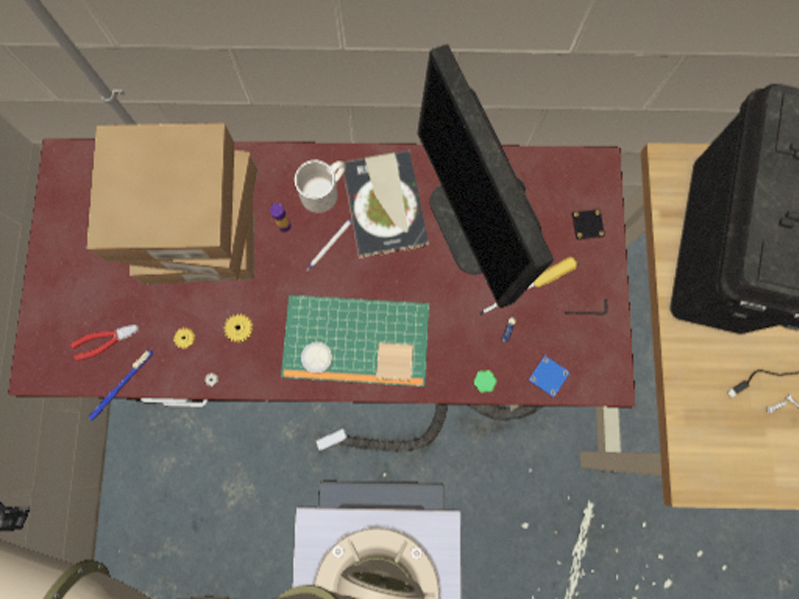

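View pics/scene0.png

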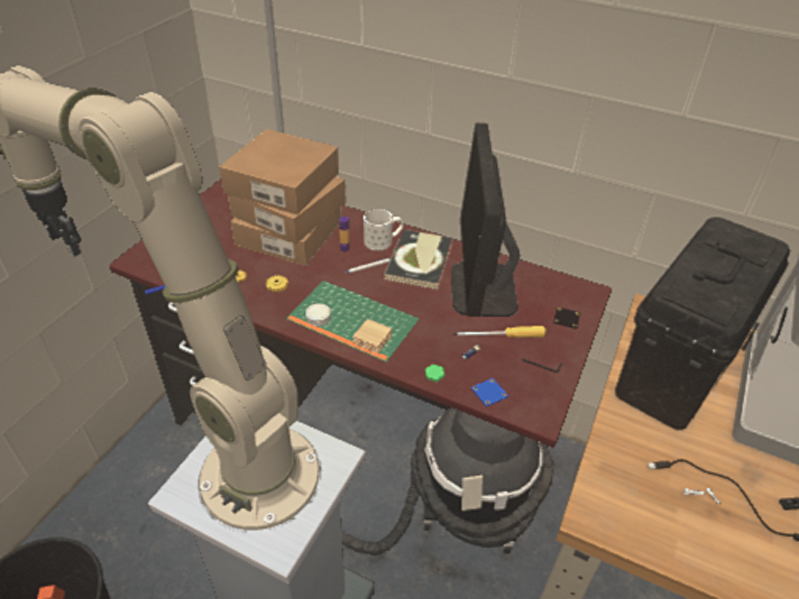

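The top view (shown at 1.56x) has these candidates:
- **Gears:** yellow at (184,338), small, and (238,327), big. I choose the small one.
- **Plates:** blue at (549,376) and a black lookalike at (588,223). I choose the blue one.
- **Pinion:** white at (211,380). The white tin at (316,357) and the mug are the other white things.
- **Knob:** green at (485,381).
- **Other landmarks:** pile at (394,361), battery at (510,328), hex key at (590,307).

Next I measure these and check the choice in a crop.

```bash
cat > meas.py <<'E'
from h import *
def blob(c,rgbtest,roi,h):
    x0,y0,x1,y1=roi; im=c['image'].astype(int); m=np.zeros((384,512),np.uint8)
    m[y0:y1,x0:x1]=rgbtest(im[y0:y1,x0:x1,0],im[y0:y1,x0:x1,1],im[y0:y1,x0:x1,2])
    m=cv2.morphologyEx(m,cv2.MORPH_CLOSE,np.ones((3,3),np.uint8))
    n,l,s,_=cv2.connectedComponentsWithStats(m)
    if n<2: return None
    m=(l==1+np.argmax(s[1:,4])).astype(np.uint8)
    ct=max(cv2.findContours(m,0,2)[0],key=cv2.contourArea)
    W=np.array([ray(c,u,v,h)[:2] for u,v in ct[:,0]]).astype(np.float32)
    M=np.array([ray(c,u,v,h)[:2] for v,u in np.argwhere(m)])
    zz=pts(c)[m>0][:,2]
    return M.mean(0),cv2.minAreaRect(W*1000),np.median(zz),m.sum()
yel=lambda r,g,b:(r>150)&(g>120)&(b<120)
blue=lambda r,g,b:(b>130)&(b>r+50)
grn=lambda r,g,b:(g>150)&(g>r+60)&(g>b+40)
wht=lambda r,g,b:(r>140)&(g>130)&(b>125)
mat=lambda r,g,b:((g>r+15)&(g>60))|((r>200)&(g>90)&(b<80))|((r>150)&(g>140))
ply=lambda r,g,b:(r>180)&(g>140)&(b>90)&(r>b+30)
stripe=lambda r,g,b:(r>190)&(g>80)&(b<90)
E
python3 - <<'E'
from meas import *
c=np.load('top.npy',allow_pickle=True).item()
f=lambda x:[int(a/1.56) for a in x]
for n,t,roi,h in [('gear',yel,(165,320,202,355),.008),('biggear',yel,(215,305,262,345),.008),('pinion',wht,(200,368,222,392),.01),('tin',wht,(295,335,337,380),.024),('pile',ply,(365,330,420,376),.03),('knob',grn,(465,360,505,400),.02),('plate',blue,(520,345,580,405),.006),('matblob',mat,(270,285,440,394),.002),('stripe',stripe,(270,360,440,394),.002)]:
    r=blob(c,t,f(roi),h)
    print(n,*( [np.round(r[0],4),[np.round(q,1) for q in r[1]],round(float(r[2]),4),r[3]] if r else ['none']))
P=pts(c);print('pile z',P[225:236,246:258,2].mean(),'tin z',P[228,202],'desk z',P[230,160])
save('crop0.png',np.hstack([c['image'][195:260,90:290]]),4)
E
```

```text
gear [0.4734 0.4   ] [array([473.2, 399.7]), array([39.2, 41.3]), np.float64(67.9)] 0.0058 139
biggear [0.4963 0.2916] [array([497. , 292.2]), array([54.6, 57.2]), np.float64(1.0)] 0.0089 255
pinion [0.3908 0.3383] [array([390.1, 337.9]), array([24.9, 18.7]), np.float64(4.3)] 0.0078 47
tin [0.4377 0.127 ] [array([438. , 125.2]), array([66.5, 62.8]), np.float64(83.9)] 0.0229 342
pile [ 0.4339 -0.0268] [array([434. , -27.1]), array([67.6, 64.5]), np.float64(87.4)] 0.0291 452
knob [ 0.3956 -0.2062] [array([ 395.9, -206.5]), array([36.9, 40.3]), np.float64(1.0)] 0.0192 145
plate [ 0.4098 -0.3365] [array([ 409.9, -336.5]), array([59.2, 60.8]), np.float64(55.6)] 0.0044 376
matblob [0.4754 0.0523] [array([475.9,  52.5]), array([288.7, 168.7]), np.float64(87.4)] 0.0007 4777
stripe [ 0.397  -0.0027] [array([397. ,  -2.7]), array([21.9,  0. ]), np.float64(91.0)] 0.0034 8
pile z 0.03888579776354372 tin z [0.43900558 0.12985985 0.02291521] desk z [ 0.43352052  0.26518872 -0.00249057]
```

View pics/crop0.png

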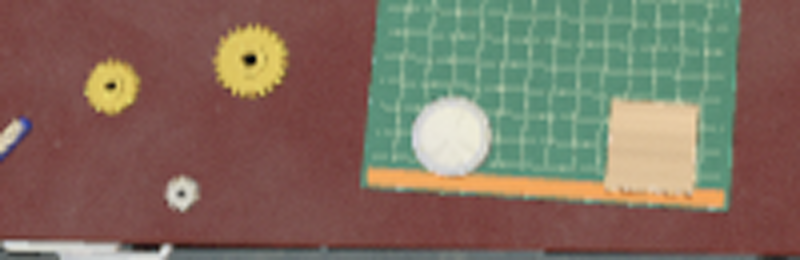

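The crop shows the small gear at (111,86), the big gear at (250,60) and the pinion at (181,193). The tin is on the left and the pile on the right, with the stripe at the front. All heights and sizes match the description. Next I write a helper that works out the moves.

```bash
cat > go.py <<'E'
import sys
from h import *
from scipy.spatial.transform import Rotation as Ro
# args: waypoints x,y,z,yawdeg (yaw = world direction of tool y, tool down)
o=monitor.get_obs(); R0=Ro.from_rotvec(o['ee_rot']); p0=o['ee_pos']
print('t',round(o['time'],2),'tcp',p0.round(4),'yaw',np.degrees(np.arctan2(*R0.as_matrix()[[1,0],1])).round(1),'F',o['ft_force'].round(1),'w',round(o['gripper_width'],4),'q7',o['joint_positions'][6].round(2))
for a in sys.argv[1:]:
    x,y,z,w=map(float,a.split(',')); w=np.radians(w); s,c=np.sin(w),np.cos(w)
    R=Ro.from_matrix([[-s,c,0],[c,s,0],[0,0,-1]])
    d=R0.inv().apply(np.array([x,y,z])-p0)/.25; r=(R0.inv()*R).as_rotvec()/np.pi
    print(a,'->',d.round(3).tolist(),r.round(3).tolist())
E
python3 - <<'E'
from meas import *
c=np.load('top.npy',allow_pickle=True).item()
print('pinion',ray(c,134.9,242.9,.01),'gear',ray(c,117.4,216.1,.01),'batt',ray(c,510/1.56,328/1.56,.01))
P=pts(c)[220:244,240:266,2];print(np.median(P),np.percentile(P,[10,30,50,70,90]).round(4))
s=np.load('scene.npy',allow_pickle=True).item()
f=lambda x:[int(a/1.56) for a in x]
for n,t,roi,h in [('gear',yel,(220,262,250,285),.008),('tin',wht,(300,295,335,330),.024),('pile',ply,(345,310,400,355),.031),('knob',grn,(415,355,455,390),.02),('plate',blue,(465,370,515,410),.006),('mat',mat,(280,275,425,365),.002)]:
    r=blob(s,t,f(roi),h)
    print(n,*( [np.round(r[0],4),[np.round(q,1) for q in r[1]],round(float(r[2]),4),r[3]] if r else ['none']))
E
python3 go.py .3905,.338,.1,0 .3905,.338,.03,0
```

```text
pinion [0.39033013 0.3382832  0.01      ] gear [0.47354    0.39975844 0.01      ] batt [ 0.50403846 -0.26102907  0.01      ]
0.0280798334078156 [-0.0002  0.0256  0.0281  0.0298  0.0321]
gear [0.4816 0.3955] [array([482.6, 395. ]), array([38.8, 24.9]), np.float64(28.0)] 0.0097 34
tin [0.4372 0.1278] [array([435.9, 130.4]), array([59.5, 73.6]), np.float64(84.9)] 0.0265 173
pile [ 0.4271 -0.0284] [array([422.2, -27.8]), array([98.4, 71.8]), np.float64(4.5)] 0.032 287
knob [ 0.3979 -0.2068] [array([ 398.5, -206.8]), array([38.8, 36. ]), np.float64(24.0)] 0.0226 84
plate [ 0.4132 -0.3371] [array([ 413.9, -337.2]), array([60.1, 60.2]), np.float64(55.7)] 0.008 222
mat [0.4805 0.0486] [array([482.2,  52.4]), array([287.9, 168.9]), np.float64(87.5)] 0.005 2146
t 0.1 tcp [0.1676 0.6016 0.1986] yaw 74.4 F [-0.3 -0.  -1.3] w 0.0857 q7 -0.05
.3905,.338,.1,0 -> [-1.142, -0.776, 0.396] [-0.0, 0.0, 0.414]
.3905,.338,.03,0 -> [-1.142, -0.775, 0.676] [-0.0, 0.0, 0.414]
```

{"method": "servo_tool", "body": {"increments": [[0,-1,-0.776,0.3,0,0,0.414],[0,-1,-0.776,0.3,0,0,0.414],[0,-1,-0.776,0.3,0,0,0.414],[0,-1,-0.776,0.3,0,0,0.414],[0,-1,-0.776,0.3,0,0,0.414],[0,-1,-0.776,0.3,0,0,0.414],[0,-1,-0.776,0.3,0,0,0.414],[0,-1,-0.776,0.3,0,0,0.414],[0,-1,-0.776,0.3,0,0,0.414],[0,-1,-0.776,0.3,0,0,0.414],[0,-1,-0.776,0.3,0,0,0.414],[0,-1,-0.776,0.3,0,0,0.414]], "newtons": 30}}

```text
time: 1.1
ee_pos: [0.3564, 0.3476, 0.1241]
ee_rot: [2.226, 2.216, -0.001]
ft_force: [0.2, 0.5, -0.4]
gripper_width: 0.0854
gripper_force: 0.0
```

```bash
python3 go.py .391,.338,.03,0 .391,.338,.002,0
```

```text
t 1.1 tcp [0.3564 0.3476 0.1241] yaw -0.3 F [ 0.2  0.5 -0.4] w 0.0854 q7 -0.79
.391,.338,.03,0 -> [-0.038, 0.139, 0.377] [-0.0, 0.0, -0.001]
.391,.338,.002,0 -> [-0.038, 0.139, 0.489] [-0.0, 0.0, -0.001]
```

{"method": "servo_tool", "body": {"increments": [[0,-0.038,0.139,0.2,0,0,0],[0,-0.038,0.139,0.377,0,0,0],[0,-0.038,0.139,0.377,0,0,0],[0,-0.038,0.139,0.44,0,0,0],[0,-0.038,0.139,0.488,0,0,0],[0,-0.038,0.139,0.488,0,0,0],[1,-0.038,0.139,0.488,0,0,0],[1,-0.038,0.139,0.488,0,0,0],[1,-0.038,0.139,0.488,0,0,0],[1,-0.038,0.139,0.488,0,0,0],[1,-0.038,0.139,0.488,0,0,0],[1,-0.038,0.139,0.488,0,0,0]]}}

```text
time: 2.1
ee_pos: [0.3914, 0.3388, 0.003]
ee_rot: [-2.223, -2.22, -0.001]
ft_force: [0.5, -0.4, 0.5]
gripper_width: 0.0126
gripper_force: 0.0
```

```bash
python3 go.py .391,.338,.09,-2.6 .436,.053,.09,-2.6
```

```text
t 2.1 tcp [0.3914 0.3388 0.003 ] yaw -0.1 F [ 0.5 -0.4  0.5] w 0.0126 q7 -0.65
.391,.338,.09,-2.6 -> [-0.003, -0.001, -0.348] [0.0, -0.0, 0.014]
.436,.053,.09,-2.6 -> [-1.143, 0.18, -0.349] [0.0, -0.0, 0.014]
```

Run:
```python
from h import *
c=cam('top');s=cam('scene')
a=cv2.resize(c['image'][215:265,105:165],None,fx=8,fy=8,interpolation=2);b=cv2.resize(s['image'][150:200,95:145],None,fx=8,fy=8,interpolation=2)
save('p1.png',np.hstack([a[:400,:390],b]),1)
print(monitor.get_obs()['gripper_width'],monitor.get_obs()['gripper_force'])
```

```text
-0.00018642090792026633 0.0
```

View pics/p1.png

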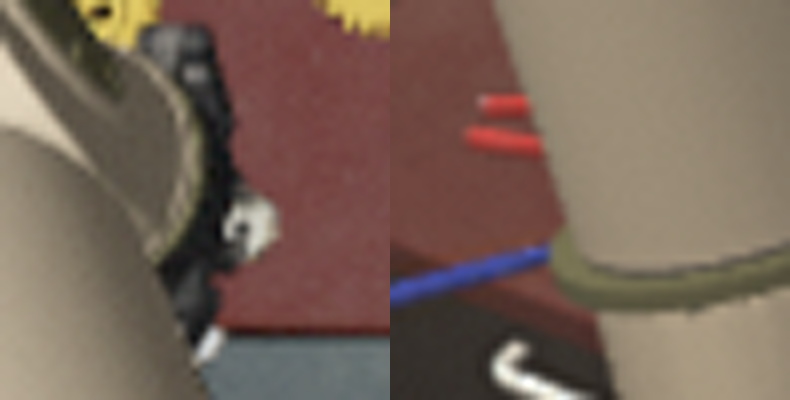

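The fingers shut empty. The pinion shows just right of the gripper, at about pixel (136,243) in the top view. I'll lift and remeasure.

{"method": "servo_tool", "body": {"increments": [[0.3,0,0,-0.16,0,0,0],[0.3,0,0,-0.32,0,0,0],[0,0.2,0,-0.48,0,0,0],[0,0.2,0,-0.5,0,0,0],[0,0.2,0,-0.5,0,0,0]]}}

```text
time: 2.62
ee_pos: [0.3917, 0.3947, 0.1324]
ee_rot: [-2.216, -2.223, -0.014]
ft_force: [0.8, 1.1, 0.6]
gripper_width: 0.0604
gripper_force: 0.0
```

```bash
python3 - <<'E'
from meas import *
c=cam('top');s=cam('scene')
r=blob(c,wht,(126,234,146,254),.01);print(r)
# any yellow too
print(blob(c,yel,(104,204,130,228),.009))
save('p2.png',np.hstack([c['image'][205:265,95:165]]),8)
E
python3 go.py
```

```text
(array([0.39056867, 0.33812393]), ((390.0494079589844, 337.95989990234375), (24.8692684173584, 18.682058334350586), 4.144834995269775), np.float64(0.007320746399038736), np.uint64(46))
(array([0.47327776, 0.39968046]), ((473.05303955078125, 399.396240234375), (39.20943832397461, 41.303104400634766), 67.87903594970703), np.float64(0.0051077999467122066), np.uint64(139))
t 2.72 tcp [0.3913 0.3892 0.1279] yaw -0.0 F [-0.1 -0.5  0.1] w 0.0746 q7 -0.76
```

View pics/p2.png

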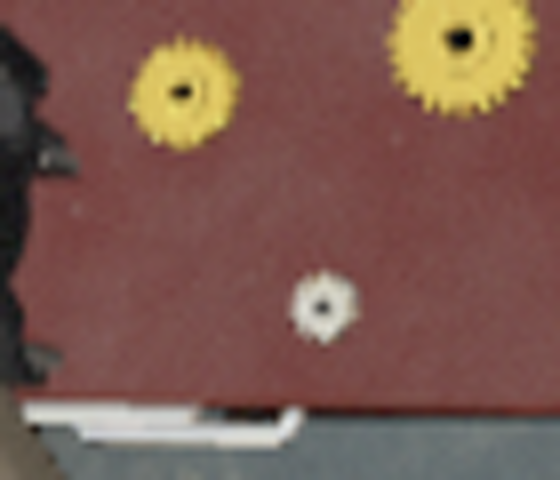

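Run:
```python
from h import *
c=np.load('top.npy',allow_pickle=True).item()
d=cam('top')
for u,v in((104,224.5),(102,249)):print(ray(d,u,v,.141))
print(np.abs(d['R']-c['R']).max(),d['t']-c['t'])
for v,u in((224,103),(248,101),(243,135),(230,130)):print(pts(d)[v,u], d['z_map'][v,u])
```

```text
[0.42884167 0.39544615 0.141     ]
[0.35967811 0.39489776 0.141     ]
0.0 [0. 0. 0.]
[0.42582264 0.38719637 0.17398136] 1.2052983
[ 0.37357006  0.44651495 -0.00189215] 1.366325
[0.39031668 0.33879075 0.00679805] 1.3606316
[4.31491569e-01 3.59349391e-01 1.43710873e-04] 1.3761041
```

Run:
```python
from h import *
print(monitor.get_obs()['ee_pos'],monitor.get_obs()['gripper_width'])
for n in('top','scene'):
    d=cam(n);P=pts(d).reshape(-1,3);P=P[d['z_map'].ravel()>0]
    m=(abs(P[:,0]-.391)<.08)&(abs(P[:,1]-.389)<.05)&(P[:,2]>.06);Q=P[m];Q=Q[Q[:,2].argsort()]
    print(n,len(Q),Q[:25].round(3).tolist())
```

```text
[0.39112213 0.38772154 0.12675135] 0.08145730514601819
top 3143 [[0.429, 0.377, 0.171], [0.341, 0.378, 0.172], [0.429, 0.385, 0.172], [0.429, 0.388, 0.173], [0.429, 0.379, 0.174], [0.344, 0.377, 0.174], [0.432, 0.377, 0.174], [0.434, 0.376, 0.175], [0.335, 0.381, 0.176], [0.346, 0.376, 0.177], [0.439, 0.381, 0.179], [0.428, 0.38, 0.18], [0.338, 0.38, 0.181], [0.442, 0.381, 0.181], [0.343, 0.377, 0.182], [0.34, 0.379, 0.183], [0.346, 0.377, 0.183], [0.433, 0.376, 0.183], [0.335, 0.381, 0.184], [0.438, 0.382, 0.184], [0.338, 0.381, 0.184], [0.34, 0.376, 0.185], [0.34, 0.381, 0.186], [0.43, 0.375, 0.186], [0.345, 0.378, 0.189]]
scene 55 [[0.425, 0.348, 0.541], [0.421, 0.346, 0.554], [0.413, 0.34, 0.555], [0.417, 0.347, 0.558], [0.388, 0.426, 0.559], [0.424, 0.352, 0.561], [0.405, 0.4, 0.561], [0.417, 0.345, 0.562], [0.406, 0.392, 0.562], [0.384, 0.417, 0.563], [0.404, 0.395, 0.563], [0.376, 0.414, 0.563], [0.382, 0.432, 0.563], [0.384, 0.413, 0.563], [0.385, 0.41, 0.563], [0.408, 0.385, 0.563], [0.406, 0.387, 0.564], [0.408, 0.373, 0.566], [0.379, 0.424, 0.566], [0.42, 0.375, 0.568], [0.423, 0.368, 0.568], [0.42, 0.37, 0.569], [0.422, 0.364, 0.569], [0.375, 0.416, 0.57], [0.362, 0.421, 0.57]]
```

The pinion never moved. Depth shows the real tips about 45 mm above the reported TCP with the gripper open, where about 13 mm is expected. So the fingers closed above it. I'll calibrate by touching the desk gently with shut fingers.

{"method": "servo_tool", "body": {"increments": [[1,0,0,0.15,0,0,0],[1,0,0,0.3,0,0,0],[1,0,0,0.42,0,0,0],[1,0,0,0.48,0,0,0],[1,0,0,0.5,0,0,0],[1,0,0,0.52,0,0,0],[1,0,0,0.54,0,0,0],[1,0,0,0.54,0,0,0],[1,0,0,0.54,0,0,0],[1,0,0,0.54,0,0,0],[1,0,0,0.54,0,0,0]]}}

```text
time: 3.78
ee_pos: [0.3918, 0.389, -0.0066]
ee_rot: [-2.223, -2.22, -0.002]
ft_force: [-0.2, -0.6, 0.5]
gripper_width: -0.0
gripper_force: 0.0
```

Run:
```python
from h import *
o=monitor.get_obs();print(o['ee_pos'],o['ft_force'],o['gripper_width'])
d=cam('top');P=pts(d).reshape(-1,3);P=P[d['z_map'].ravel()>0]
m=(abs(P[:,0]-.391)<.025)&(abs(P[:,1]-.385)<.04)&(P[:,2]>.008);Q=P[m];Q=Q[Q[:,2].argsort()]
print(len(Q),Q[:12].round(3).tolist())
```

```text
[ 0.39175578  0.38903177 -0.00662117] [-0.24662603 -0.63218511  0.54312691] -2.8729155397569696e-05
923 [[0.399, 0.345, 0.009], [0.4, 0.383, 0.03], [0.381, 0.384, 0.031], [0.381, 0.378, 0.032], [0.393, 0.378, 0.033], [0.396, 0.382, 0.033], [0.384, 0.377, 0.035], [0.387, 0.377, 0.035], [0.374, 0.388, 0.036], [0.374, 0.385, 0.037], [0.39, 0.377, 0.038], [0.377, 0.382, 0.038]]
```

No contact at a reported z of -6.6 mm, so the reported TCP is too low. I continue down in small steps.

{"method": "servo_tool", "body": {"increments": [[1,0,0,0.02,0,0,0],[1,0,0,0.04,0,0,0],[1,0,0,0.06,0,0,0],[1,0,0,0.07,0,0,0],[1,0,0,0.07,0,0,0],[1,0,0,0.07,0,0,0]]}}

```text
time: 4.33
ee_pos: [0.3911, 0.3883, -0.0254]
ee_rot: [2.223, 2.22, -0.001]
ft_force: [-0.2, -0.0, -0.6]
gripper_width: -0.0
gripper_force: 0.0
```

{"method": "servo_tool", "body": {"increments": [[1,0,0,0.01,0,0,0],[1,0,0,0.015,0,0,0],[1,0,0,0.015,0,0,0]]}}

```text
time: 4.58
ee_pos: [0.3912, 0.3884, -0.029]
ee_rot: [2.223, 2.22, -0.001]
ft_force: [0.1, 0.2, 0.3]
gripper_width: -0.0
gripper_force: 0.0
```

{"method": "servo_tool", "body": {"increments": [[1,0,0,0.004,0,0,0],[1,0,0,0.008,0,0,0],[1,0,0,0.008,0,0,0]]}}

```text
time: 4.83
ee_pos: [0.3912, 0.3885, -0.0309]
ee_rot: [-2.223, -2.22, 0.0]
ft_force: [-0.3, 0.4, -0.3]
gripper_width: -0.0
gripper_force: 0.0
```

{"method": "servo_tool", "body": {"increments": [[1,0,0,0.004,0,0,0],[1,0,0,0.008,0,0,0],[1,0,0,0.008,0,0,0]]}}

```text
time: 5.08
ee_pos: [0.3914, 0.3886, -0.0317]
ee_rot: [-2.223, -2.219, -0.0]
ft_force: [-4.3, -3.6, 11.9]
gripper_width: -0.0002
gripper_force: 6.3
```

{"method": "servo_tool", "body": {"increments": [[1,0,0,0.004,0,0,0],[1,0,0,0.006,0,0,0],[1,0,0,0.006,0,0,0]]}}

```text
time: 5.33
ee_pos: [0.3915, 0.3887, -0.0318]
ee_rot: [-2.223, -2.219, -0.001]
ft_force: [-9.2, -8.1, 28.1]
gripper_width: -0.0002
gripper_force: 14.2
```

Contact comes at a reported z of -31.5 mm, so true tip z = reported z + 0.0315. I put that into the helper.

```bash
sed -i "s/p0=o\['ee_pos'\]/p0=o['ee_pos']+[0,0,.0315]/" go.py; python3 go.py .391,.388,.04,0 .3905,.338,.04,0 .3905,.338,.002,0
```

```text
t 5.33 tcp [ 3.915e-01  3.887e-01 -3.000e-04] yaw -0.1 F [-9.2 -8.1 28.1] w -0.0002 q7 -0.7
.391,.388,.04,0 -> [-0.002, -0.002, -0.161] [-0.0, -0.0, -0.001]
.3905,.338,.04,0 -> [-0.202, -0.004, -0.161] [-0.0, -0.0, -0.001]
.3905,.338,.002,0 -> [-0.203, -0.004, -0.009] [-0.0, -0.0, -0.001]
```

{"method": "servo_tool", "body": {"increments": [[0,0,0,-0.161,0,0,0],[0,0,0,-0.19,0,0,0],[0,-0.1,-0.004,-0.19,0,0,0],[0,-0.202,-0.004,-0.19,0,0,0],[0,-0.202,-0.004,-0.17,0,0,0],[0,-0.202,-0.004,-0.17,0,0,0],[0,-0.202,-0.004,-0.17,0,0,0],[0,-0.202,-0.004,-0.08,0,0,0],[0,-0.202,-0.004,-0.02,0,0,0],[0,-0.202,-0.004,-0.02,0,0,0]]}}

```text
time: 6.17
ee_pos: [0.3883, 0.3377, -0.0318]
ee_rot: [-2.221, -2.221, 0.007]
ft_force: [-1.1, -1.0, -0.2]
gripper_width: 0.0851
gripper_force: 0.0
```

{"method": "servo_tool", "body": {"increments": [[1,0,0,0,0,0,0],[1,0,0,0,0,0,0],[1,0,0,0,0,0,0],[1,0,0,0,0,0,0],[1,0,0,0,0,0,0],[1,0,0,0,0,0,0],[1,0,0,0,0,0,0],[1,0,0,0,0,0,0]]}}

```text
time: 6.83
ee_pos: [0.3907, 0.3386, -0.0284]
ee_rot: [-2.223, -2.219, -0.002]
ft_force: [-1.4, -1.1, 6.3]
gripper_width: 0.0238
gripper_force: 29.2
```

```bash
python3 go.py .391,.338,.08,-2.6 .436,.053,.08,-2.6
```

```text
t 6.83 tcp [0.3907 0.3386 0.0031] yaw -0.1 F [-1.4 -1.1  6.3] w 0.0238 q7 -0.64
.391,.338,.08,-2.6 -> [-0.002, 0.002, -0.307] [0.0, -0.0, 0.014]
.436,.053,.08,-2.6 -> [-1.142, 0.183, -0.309] [0.0, -0.0, 0.014]
```

{"method": "servo_tool", "body": {"increments": [[1,0,0,-0.15,0,0,0.014],[1,0,0,-0.3,0,0,0.014],[1,-0.1,0.02,-0.31,0,0,0.014],[1,-1,0.16,-0.31,0,0,0.014],[1,-1,0.16,-0.31,0,0,0.014],[1,-1,0.16,-0.31,0,0,0.014],[1,-1,0.16,-0.31,0,0,0.014],[1,-1,0.16,-0.31,0,0,0.014],[1,-1,0.16,-0.31,0,0,0.014],[1,-1,0.16,-0.31,0,0,0.014],[1,-1,0.16,-0.31,0,0,0.014]]}}

```text
time: 7.75
ee_pos: [0.4301, 0.0869, 0.0486]
ee_rot: [-2.275, -2.166, -0.001]
ft_force: [0.3, 0.4, -0.7]
gripper_width: 0.0235
gripper_force: 29.7
```

```bash
python3 go.py .436,.053,.05,-2.6 .436,.053,.0055,-2.6
```

```text
t 7.75 tcp [0.4301 0.0869 0.0801] yaw -2.8 F [ 0.3  0.4 -0.7] w 0.0235 q7 -0.24
.436,.053,.05,-2.6 -> [-0.134, 0.03, 0.12] [0.0, -0.0, -0.001]
.436,.053,.0055,-2.6 -> [-0.135, 0.03, 0.298] [0.0, -0.0, -0.001]
```

{"method": "servo_tool", "body": {"increments": [[1,-0.134,0.03,0,0,0,0],[1,-0.134,0.03,0.06,0,0,0],[1,-0.134,0.03,0.15,0,0,0],[1,-0.134,0.03,0.24,0,0,0],[1,-0.134,0.03,0.28,0,0,0],[1,-0.134,0.03,0.297,0,0,0],[1,-0.134,0.03,0.297,0,0,0],[1,-0.134,0.03,0.297,0,0,0]]}}

```text
time: 8.42
ee_pos: [0.436, 0.0551, -0.0257]
ee_rot: [-2.27, -2.172, -0.0]
ft_force: [-0.4, -0.4, 0.0]
gripper_width: 0.0239
gripper_force: 31.7
```

{"method": "servo_tool", "body": {"increments": [[0.5,0,0,0,0,0,0],[0.5,0,0,0,0,0,0],[0.5,0,0,0,0,0,0],[0.5,0,0,-0.05,0,0,0],[0.5,0,0,-0.2,0,0,0],[0.5,0,0,-0.34,0,0,0],[0.2,0,0,-0.36,0,0,0]]}}

```text
time: 9.0
ee_pos: [0.4392, 0.0544, 0.0692]
ee_rot: [2.27, 2.167, 0.011]
ft_force: [2.0, 0.1, 1.3]
gripper_width: 0.0534
gripper_force: 0.0
```

```bash
python3 go.py .4115,-.15,.1,-34.4 .4115,-.337,.1,-34.4
```

```text
t 9.0 tcp [0.4392 0.0544 0.1007] yaw -2.7 F [2.  0.1 1.3] w 0.0534 q7 -0.17
.4115,-.15,.1,-34.4 -> [-0.822, -0.072, 0.0] [0.002, -0.001, 0.176]
.4115,-.337,.1,-34.4 -> [-1.569, -0.038, -0.002] [0.002, -0.001, 0.176]
```

{"method": "servo_tool", "body": {"increments": [[0,-1,-0.07,0,0,0,0.176],[0,-1,-0.07,0,0,0,0.176],[0,-1,-0.07,0,0,0,0.176],[0,-1,-0.07,0,0,0,0.176],[0,-1,-0.07,0,0,0,0.176],[0,-1,-0.07,0,0,0,0.176],[0,-1,-0.07,0,0,0,0.176],[0,-1,-0.07,0,0,0,0.176],[0,-1,-0.07,0,0,0,0.176]]}}

```text
time: 9.75
ee_pos: [0.4069, -0.1946, 0.064]
ee_rot: [-2.778, -1.467, -0.0]
ft_force: [-0.3, 0.3, -0.7]
gripper_width: 0.0854
gripper_force: 0.0
```

```bash
python3 - <<'E'
from meas import *
c=cam('top');
for n,t,roi,h in [('pinion',wht,(218,220,240,246),.012),('plate',blue,(333,221,372,260),.006)]:
    r=blob(c,t,roi,h);print(n,r[0],r[1],r[2])
E
python3 go.py .4115,-.337,.04,-34.4 .4115,-.337,-.003,-34.4
```

```text
pinion [0.43421263 0.05278347] ((434.8327941894531, 51.91179656982422), (28.980228424072266, 26.4438419342041), 46.15095901489258) 0.008641672883604358
plate [ 0.40131574 -0.35186207] ((399.5964660644531, -352.29449462890625), (25.942428588867188, 60.88370895385742), 62.13473129272461) 0.004497775964958353
t 9.8 tcp [ 0.4071 -0.1937  0.0954] yaw -34.2 F [-0.7  1.   0.6] w 0.0854 q7 -0.08
.4115,-.337,.04,-34.4 -> [-0.464, 0.337, 0.221] [-0.0, -0.0, 0.001]
.4115,-.337,-.003,-34.4 -> [-0.464, 0.337, 0.393] [-0.0, -0.0, 0.001]
```

{"method": "servo_tool", "body": {"increments": [[0,-0.464,0.337,0,0,0,0],[0,-0.464,0.337,0,0,0,0],[0,-0.464,0.337,0,0,0,0],[0,-0.464,0.337,0.1,0,0,0],[0,-0.464,0.337,0.22,0,0,0],[0,-0.464,0.337,0.22,0,0,0],[0,-0.464,0.337,0.3,0,0,0],[0,-0.464,0.337,0.38,0,0,0],[0,-0.464,0.337,0.393,0,0,0],[0,-0.464,0.337,0.393,0,0,0],[0,-0.464,0.337,0.393,0,0,0]]}}

```text
time: 10.72
ee_pos: [0.4122, -0.3374, -0.0331]
ee_rot: [2.776, 1.47, 0.001]
ft_force: [0.1, 0.0, 0.4]
gripper_width: 0.0856
gripper_force: 0.0
```

```bash
python3 go.py .4115,-.337,-.003,-34.4
```

```text
t 10.72 tcp [ 0.4122 -0.3374 -0.0016] yaw -34.2 F [0.1 0.  0.4] w 0.0856 q7 0.42
.4115,-.337,-.003,-34.4 -> [-0.0, -0.003, 0.006] [0.0, -0.0, 0.001]
```

{"method": "servo_tool", "body": {"increments": [[1,0,0,0.005,0,0,0],[1,0,0,0.005,0,0,0],[1,0,0,0.005,0,0,0],[1,0,0,0.005,0,0,0],[1,0,0,0.005,0,0,0],[1,0,0,0.005,0,0,0],[1,0,0,0.005,0,0,0]], "newtons": 40}}

```text
time: 11.3
ee_pos: [0.4121, -0.3382, -0.034]
ee_rot: [2.777, 1.468, 0.003]
ft_force: [-1.4, 2.6, 8.9]
gripper_width: 0.0582
gripper_force: 41.0
```

```bash
python3 go.py .4115,-.337,.1,-34.4 .425,-.11,.1,-2.6
```

```text
t 11.3 tcp [ 0.4121 -0.3382 -0.0025] yaw -34.3 F [-1.4  2.6  8.9] w 0.0582 q7 0.42
.4115,-.337,.1,-34.4 -> [0.003, -0.004, -0.41] [0.001, -0.0, 0.001]
.425,-.11,.1,-2.6 -> [0.784, -0.471, -0.41] [0.001, -0.0, -0.176]
```

{"method": "servo_tool", "body": {"increments": [[1,0,0,-0.1,0,0,0],[1,0,0,-0.25,0,0,0],[1,0,0,-0.4,0,0,0],[1,0.78,-0.47,-0.42,0,0,-0.176],[1,0.78,-0.47,-0.42,0,0,-0.176],[1,0.78,-0.47,-0.42,0,0,-0.176],[1,0.78,-0.47,-0.42,0,0,-0.176],[1,0.78,-0.47,-0.42,0,0,-0.176],[1,0.78,-0.47,-0.42,0,0,-0.176],[1,0.78,-0.47,-0.42,0,0,-0.176],[1,0.78,-0.47,-0.42,0,0,-0.176]]}}

```text
time: 12.22
ee_pos: [0.4244, -0.1095, 0.0701]
ee_rot: [2.268, 2.173, 0.002]
ft_force: [-0.3, -1.0, -0.8]
gripper_width: 0.0584
gripper_force: 43.4
```

```bash
python3 - <<'E'
from meas import *
for n,rp,rb in(('top',(235,205,275,250),(245,200,330,260)),('scene',(218,198,262,230),(235,190,330,260))):
    c=cam(n)
    for t,roi,h in((ply,rp,.031),(blue,rb,.11)):
        r=blob(c,t,roi,h);print(n,r)
E
python3 go.py .433,-.0265,.06,-2.6 .433,-.0265,.034,-2.6
```

```text
top (array([ 0.43240438, -0.0462671 ]), ((445.34814453125, -33.305816650390625), (136.73971557617188, 119.5553207397461), 0.31577882170677185), np.float64(0.030626869336913595), np.uint64(885))
top None
scene (array([ 0.42252229, -0.02860506]), ((421.3558654785156, -32.94717788696289), (79.70156860351562, 98.91875457763672), 88.67047119140625), np.float64(0.031659322736836415), np.uint64(320))
scene (array([ 0.42790843, -0.12206998]), ((428.2008056640625, -126.15656280517578), (71.70277404785156, 44.34001922607422), 33.05036544799805), np.float64(0.11159857444928331), np.uint64(110))
t 12.32 tcp [ 0.424  -0.1118  0.1014] yaw -2.7 F [ 0.2 -1.  -1.1] w 0.0583 q7 0.22
.433,-.0265,.06,-2.6 -> [0.342, 0.02, 0.166] [0.0, 0.0, -0.0]
.433,-.0265,.034,-2.6 -> [0.342, 0.02, 0.27] [0.0, 0.0, -0.0]
```

{"method": "servo_tool", "body": {"increments": [[1,0.344,0.024,0,0,0,0],[1,0.344,0.024,0,0,0,0],[1,0.344,0.024,0.08,0,0,0],[1,0.344,0.024,0.18,0,0,0],[1,0.344,0.024,0.25,0,0,0],[1,0.344,0.024,0.264,0,0,0],[1,0.344,0.024,0.264,0,0,0],[1,0.344,0.024,0.264,0,0,0]]}}

```text
time: 12.98
ee_pos: [0.4343, -0.0265, 0.0041]
ee_rot: [2.274, 2.167, -0.001]
ft_force: [-1.1, -0.8, -0.4]
gripper_width: 0.058
gripper_force: 43.4
```

{"method": "servo_tool", "body": {"increments": [[1,0,0,0.008,0,0,0],[1,0,0,0.016,0,0,0],[1,0,0,0.016,0,0,0]]}}

```text
time: 13.23
ee_pos: [0.4343, -0.0252, -0.0001]
ee_rot: [2.271, 2.17, 0.002]
ft_force: [-0.4, -1.0, -0.2]
gripper_width: 0.0579
gripper_force: 43.4
```

{"method": "servo_tool", "body": {"increments": [[1,0,0,0.005,0,0,0],[1,0,0,0.008,0,0,0],[1,0,0,0.008,0,0,0]]}}

```text
time: 13.48
ee_pos: [0.4339, -0.0251, -0.0025]
ee_rot: [-2.271, -2.17, -0.0]
ft_force: [-0.2, 0.4, 0.4]
gripper_width: 0.0582
gripper_force: 43.4
```

{"method": "servo_tool", "body": {"increments": [[1,0,0,0.003,0,0,0],[1,0,0,0.006,0,0,0],[1,0,0,0.006,0,0,0]]}}

```text
time: 13.73
ee_pos: [0.434, -0.0251, -0.003]
ee_rot: [-2.271, -2.17, -0.001]
ft_force: [-7.3, 0.6, 17.8]
gripper_width: 0.0581
gripper_force: 45.6
```

{"method": "servo_tool", "body": {"increments": [[0,0,0,-0.006,0,0,0],[0,0,0,-0.006,0,0,0],[0,0,0,-0.006,0,0,0],[0,0,0,-0.006,0,0,0],[0,0,0,-0.1,0,0,0],[0,0,0,-0.25,0,0,0],[0,0,0,-0.3,0,0,0],[0,0.7,0,-0.32,0,0,0],[0,0.8,0,-0.32,0,0,0],[0,0.8,0,-0.32,0,0,0],[0,0.8,0,-0.32,0,0,0]]}}

```text
time: 14.65
ee_pos: [0.4412, 0.1431, 0.0754]
ee_rot: [-2.272, -2.169, -0.001]
ft_force: [0.4, -0.1, -0.6]
gripper_width: 0.0856
gripper_force: 0.0
```

```bash
python3 - <<'E'
from meas import *
for n,rb,rg in(('top',(225,205,285,260),(104,204,130,228)),('scene',(210,185,270,240),(140,165,160,185))):
    c=cam(n)
    r=blob(c,blue,rb,.0375);print(n,r)
    r=blob(c,yel,rg,.008);print(n,r and r[0])
    if n=='top': save('p3.png',c['image'][185:260,80:300],3.5)
E
python3 go.py .474,.3995,.1,0 .433,.2,.1,0
```

```text
top (array([ 0.43075  , -0.0237421]), ((429.3719482421875, -23.823638916015625), (58.32514190673828, 58.340675354003906), 0.6816941499710083), np.float64(0.03535418716243264), np.uint64(359))
top [0.47330842 0.4002357 ]
scene (array([ 0.43424488, -0.02398452]), ((434.7419128417969, -22.767078399658203), (59.87765121459961, 60.641685485839844), 87.99128723144531), np.float64(0.03872975514594607), np.uint64(179))
scene None
t 14.75 tcp [0.4409 0.1489 0.1067] yaw -2.0 F [-0.1 -0.6 -0.3] w 0.0854 q7 -0.35
.474,.3995,.1,0 -> [1.006, 0.097, 0.029] [0.0, -0.001, -0.011]
.433,.2,.1,0 -> [0.203, -0.039, 0.027] [0.0, -0.001, -0.011]
```

View pics/p3.png

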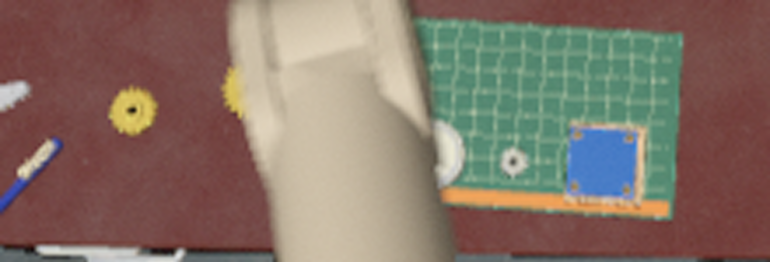

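The plate lies flat on the pile at about (603,162) in the crop and is square. It sits about 3 mm left of centre, well inside tolerance. The pinion at (513,160) is midway. Next is the gear.

{"method": "servo_tool", "body": {"increments": [[0,1,0.097,0.02,0,0,-0.011],[0,1,0.097,0.02,0,0,-0.011],[0,1,0.097,0.02,0,0,-0.011],[0,1,0.097,0.02,0,0,-0.011],[0,1,0.097,0.02,0,0,-0.011],[0,1,0.097,0.02,0,0,-0.011],[0,1,0.097,0.02,0,0,-0.011],[0,1,0.097,0.2,0,0,-0.011],[0,1,0.097,0.25,0,0,-0.011],[0,1,0.097,0.25,0,0,-0.011]]}}

```text
time: 15.58
ee_pos: [0.4741, 0.3875, 0.0075]
ee_rot: [2.233, 2.21, -0.014]
ft_force: [-1.4, -1.5, -0.7]
gripper_width: 0.0853
gripper_force: 0.0
```

```bash
python3 go.py .4745,.399,.001,0
```

```text
t 15.58 tcp [0.4741 0.3875 0.039 ] yaw -0.6 F [-1.4 -1.5 -0.7] w 0.0853 q7 -0.6
.4745,.399,.001,0 -> [0.047, 0.002, 0.152] [-0.002, 0.002, -0.003]
```

{"method": "servo_tool", "body": {"increments": [[0,0,0,0,0,0,0],[0,0,0,0,0,0,0]]}}

```text
time: 15.75
ee_pos: [0.478, 0.3901, 0.014]
ee_rot: [2.234, 2.208, 0.002]
ft_force: [1.0, -0.1, -0.1]
gripper_width: 0.0853
gripper_force: 0.0
```

```bash
python3 go.py .4745,.399,.001,0
```

```text
t 15.75 tcp [0.478  0.3901 0.0455] yaw -0.7 F [ 1.  -0.1 -0.1] w 0.0853 q7 -0.6
.4745,.399,.001,0 -> [0.035, -0.015, 0.178] [0.0, -0.0, -0.004]
```

{"method": "servo_tool", "body": {"increments": [[0,0.035,-0.015,0,0,0,0],[0,0.035,-0.015,0.09,0,0,0],[0,0.035,-0.015,0.15,0,0,0],[0,0.035,-0.015,0.178,0,0,0],[0,0.035,-0.015,0.178,0,0,0],[0,0.035,-0.015,0.178,0,0,0],[1,0.035,-0.015,0.178,0,0,0],[1,0.035,-0.015,0.178,0,0,0],[1,0.035,-0.015,0.178,0,0,0],[1,0.035,-0.015,0.178,0,0,0],[1,0.035,-0.015,0.178,0,0,0],[1,0.035,-0.015,0.178,0,0,0]], "newtons": 30}}

```text
time: 16.75
ee_pos: [0.4738, 0.399, -0.0308]
ee_rot: [-2.234, -2.209, -0.002]
ft_force: [-1.3, -0.9, 4.3]
gripper_width: 0.0398
gripper_force: 29.7
```

```bash
python3 go.py .4745,.399,.1,0 .44,.16,.1,-2.6
```

```text
t 16.75 tcp [0.4738 0.399  0.0007] yaw -0.6 F [-1.3 -0.9  4.3] w 0.0398 q7 -0.6
.4745,.399,.1,0 -> [0.0, 0.003, -0.397] [0.0, -0.0, -0.004]
.44,.16,.1,-2.6 -> [-0.957, -0.124, -0.398] [0.0, -0.0, 0.011]
```

Gripped at 40 mm. I lift and carry it toward the pile.

{"method": "servo_tool", "body": {"increments": [[1,0,0,-0.13,0,0,0],[1,0,0,-0.3,0,0,0],[1,0,0,-0.4,0,0,0],[1,-0.957,-0.124,-0.4,0,0,0.011],[1,-0.957,-0.124,-0.4,0,0,0.011],[1,-0.957,-0.124,-0.4,0,0,0.011],[1,-0.957,-0.124,-0.4,0,0,0.011],[1,-0.957,-0.124,-0.4,0,0,0.011],[1,-0.957,-0.124,-0.4,0,0,0.011],[1,-0.957,-0.124,-0.4,0,0,0.011],[1,-0.957,-0.124,-0.4,0,0,0.011]]}}

```text
time: 17.67
ee_pos: [0.4399, 0.1579, 0.0687]
ee_rot: [-2.276, -2.165, -0.002]
ft_force: [0.9, 0.1, -0.4]
gripper_width: 0.0395
gripper_force: 30.6
```

```bash
python3 go.py .433,-.0245,.1,-2.6 .433,-.0245,.042,-2.6
```

```text
t 17.67 tcp [0.4399 0.1579 0.1002] yaw -2.9 F [ 0.9  0.1 -0.4] w 0.0395 q7 -0.38
.433,-.0245,.1,-2.6 -> [-0.73, 0.009, 0.0] [0.0, -0.0, -0.001]
.433,-.0245,.042,-2.6 -> [-0.73, 0.009, 0.232] [0.0, -0.0, -0.001]
```

{"method": "servo_tool", "body": {"increments": [[1,-0.73,0.01,0,0,0,0],[1,-0.73,0.01,0,0,0,0],[1,-0.73,0.01,0,0,0,0],[1,-0.73,0.01,0,0,0,0],[1,-0.73,0.01,0,0,0,0],[1,-0.73,0.01,0,0,0,0],[1,-0.73,0.01,0.1,0,0,0],[1,-0.73,0.01,0.2,0,0,0],[1,-0.73,0.01,0.235,0,0,0],[1,-0.73,0.01,0.235,0,0,0],[1,-0.73,0.01,0.235,0,0,0]]}}

```text
time: 18.58
ee_pos: [0.4341, -0.0219, 0.0097]
ee_rot: [-2.27, -2.172, 0.002]
ft_force: [0.2, 0.2, -0.1]
gripper_width: 0.0395
gripper_force: 30.6
```

{"method": "servo_tool", "body": {"increments": [[1,0,0,0.005,0,0,0],[1,0,0,0.01,0,0,0],[1,0,0,0.01,0,0,0]]}}

```text
time: 18.83
ee_pos: [0.4346, -0.0223, 0.0076]
ee_rot: [2.271, 2.17, 0.002]
ft_force: [-0.2, -0.3, -0.9]
gripper_width: 0.0394
gripper_force: 30.6
```

{"method": "servo_tool", "body": {"increments": [[1,-0.007,-0.003,0.003,0,0,0],[1,-0.007,-0.003,0.004,0,0,0],[1,-0.007,-0.003,0.004,0,0,0],[0.2,-0.007,-0.003,0.004,0,0,0],[0.2,-0.007,-0.003,0.004,0,0,0],[0.2,-0.007,-0.003,0.004,0,0,0],[0,-0.007,0,-0.06,0,0,0],[0,-0.007,0,-0.2,0,0,0],[0,-0.007,0,-0.3,0,0,0],[0,-0.6,0,-0.3,0,0,0],[0,-0.6,0,-0.3,0,0,0],[0,-0.6,0,-0.3,0,0,0]]}}

```text
time: 19.83
ee_pos: [0.4287, -0.15, 0.0827]
ee_rot: [2.267, 2.173, 0.003]
ft_force: [1.2, 0.5, 0.5]
gripper_width: 0.0852
gripper_force: 0.0
```

```bash
python3 - <<'E'
from meas import *
c=cam('top')
print('gear',blob(c,yel,(225,205,285,260),.046))
print('knob',blob(c,grn,(297,230,325,258),.02))
print('tin',blob(c,wht,(188,214,217,244),.026))
save('p4.png',c['image'][185:260,160:340],4)
E
python3 go.py .397,-.2065,.1,90 .397,-.2065,.04,90 .397,-.2065,.006,90
```

```text
gear (array([ 0.39269802, -0.0115435 ]), ((393.4534912109375, -12.1318359375), (137.37429809570312, 14.06930923461914), 87.23004150390625), np.float64(0.0008464804329614602), np.uint64(184))
knob None
tin (array([0.43725462, 0.12749771]), ((437.27752685546875, 124.9068374633789), (59.087196350097656, 65.27970886230469), 1.037039875984192), np.float64(0.023638729816572758), np.uint64(330))
t 19.88 tcp [ 0.4272 -0.1593  0.1147] yaw -3.0 F [-2.9 -5.9  1.6] w 0.0855 q7 0.34
.397,-.2065,.1,90 -> [-0.194, -0.111, 0.059] [-0.0, 0.002, -0.516]
.397,-.2065,.04,90 -> [-0.194, -0.112, 0.299] [-0.0, 0.002, -0.516]
.397,-.2065,.006,90 -> [-0.193, -0.112, 0.435] [-0.0, 0.002, -0.516]
```

View pics/p4.png

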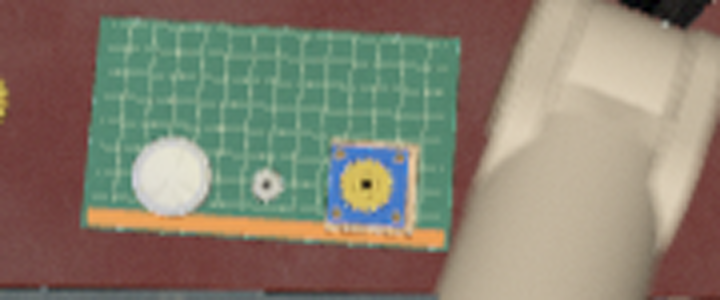

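The gear sits at (366,184) on the plate, whose centre is at (367,187). The tin and pinion are in place. Next is the knob.

{"method": "servo_tool", "body": {"increments": [[0,-0.194,-0.111,0.02,0,0,-0.5],[0,-0.194,-0.111,0.02,0,0,-0.5],[0,-0.194,-0.111,0.02,0,0,-0.5],[0,-0.194,-0.111,0.02,0,0,-0.5],[0,-0.194,-0.111,0.02,0,0,-0.5],[0,-0.194,-0.111,0.02,0,0,-0.5],[0,-0.194,-0.111,0.02,0,0,-0.5],[0,-0.194,-0.111,0.02,0,0,-0.5],[0,-0.194,-0.111,0.02,0,0,-0.5],[0,-0.194,-0.111,0.02,0,0,-0.5],[0,-0.194,-0.111,0.02,0,0,-0.5],[0,-0.194,-0.111,0.02,0,0,-0.5]]}}

```text
time: 20.88
ee_pos: [0.3982, -0.1963, 0.0769]
ee_rot: [-0.196, -3.135, 0.0]
ft_force: [0.1, -0.3, -0.4]
gripper_width: 0.0856
gripper_force: 0.0
```

{"method": "servo_tool", "body": {"increments": [[0,0,0,0,0,0,0],[0,0,0,0,0,0,0]]}}

```text
time: 21.05
ee_pos: [0.3982, -0.1964, 0.0769]
ee_rot: [-0.212, -3.134, 0.0]
ft_force: [0.5, -0.2, 0.4]
gripper_width: 0.0853
gripper_force: 0.0
```

```bash
python3 go.py .397,-.2065,.06,87.4 .397,-.2065,.006,87.4
```

```text
t 21.05 tcp [ 0.3982 -0.1964  0.1084] yaw 82.2 F [ 0.5 -0.2  0.4] w 0.0853 q7 1.9
.397,-.2065,.06,87.4 -> [-0.001, -0.041, 0.194] [-0.0, -0.0, -0.029]
.397,-.2065,.006,87.4 -> [-0.001, -0.041, 0.41] [-0.0, -0.0, -0.029]
```

{"method": "servo_tool", "body": {"increments": [[0,0,-0.041,0,0,0,-0.029],[0,0,-0.041,0.1,0,0,-0.029],[0,0,-0.041,0.2,0,0,-0.029],[0,0,-0.041,0.3,0,0,-0.029],[0,0,-0.041,0.38,0,0,-0.029],[0,0,-0.041,0.41,0,0,-0.029],[0,0,-0.041,0.41,0,0,-0.029],[1,0,-0.041,0.41,0,0,-0.029],[1,0,-0.041,0.41,0,0,-0.029],[1,0,-0.041,0.41,0,0,-0.029],[1,0,-0.041,0.41,0,0,-0.029],[1,0,-0.041,0.41,0,0,-0.029]]}}

```text
time: 22.05
ee_pos: [0.398, -0.2069, -0.0241]
ee_rot: [0.064, 3.139, -0.0]
ft_force: [-3.2, 0.8, 9.3]
gripper_width: 0.0432
gripper_force: 29.1
```

{"method": "servo_tool", "body": {"increments": [[1,0,0,0,0,0,0],[1,0,0,0,0,0,0]]}}

```text
time: 22.22
ee_pos: [0.3981, -0.2069, -0.0241]
ee_rot: [0.064, 3.138, -0.0]
ft_force: [-2.2, 1.0, 9.2]
gripper_width: 0.0431
gripper_force: 29.1
```

```bash
python3 go.py .397,-.2065,.13,87.4 .46,.03,.13,87.4 .522,.124,.13,87.4
```

```text
t 22.22 tcp [ 0.3981 -0.2069  0.0074] yaw 87.7 F [-2.2  1.   9.2] w 0.0431 q7 2.17
.397,-.2065,.13,87.4 -> [0.003, 0.002, -0.49] [0.0, 0.001, 0.002]
.46,.03,.13,87.4 -> [-0.21, 0.957, -0.49] [0.0, 0.001, 0.002]
.522,.124,.13,87.4 -> [-0.443, 1.343, -0.489] [0.0, 0.001, 0.002]
```

{"method": "servo_tool", "body": {"increments": [[1,0,0,-0.15,0,0,0],[1,0,0,-0.3,0,0,0],[1,0,0,-0.45,0,0,0],[1,-0.21,0.957,-0.49,0,0,0],[1,-0.21,0.957,-0.49,0,0,0],[1,-0.21,0.957,-0.49,0,0,0],[1,-0.21,0.957,-0.49,0,0,0],[1,-0.21,0.957,-0.49,0,0,0],[1,-0.21,0.957,-0.49,0,0,0],[1,-0.21,0.957,-0.49,0,0,0],[1,-0.21,0.957,-0.49,0,0,0]]}}

```text
time: 23.13
ee_pos: [0.4595, 0.0327, 0.0975]
ee_rot: [0.056, 3.14, 0.0]
ft_force: [0.4, -1.4, -0.8]
gripper_width: 0.043
gripper_force: 30.9
```

```bash
python3 go.py .522,.124,.1,87.4 .522,.124,.01,87.4
```

```text
t 23.13 tcp [0.4595 0.0327 0.129 ] yaw 88.0 F [ 0.4 -1.4 -0.8] w 0.043 q7 1.45
.522,.124,.1,87.4 -> [-0.237, 0.374, 0.116] [0.0, 0.0, 0.003]
.522,.124,.01,87.4 -> [-0.237, 0.374, 0.476] [0.0, 0.0, 0.003]
```

{"method": "servo_tool", "body": {"increments": [[1,-0.237,0.374,0,0,0,0],[1,-0.237,0.374,0,0,0,0],[1,-0.237,0.374,0,0,0,0],[1,-0.237,0.374,0.05,0,0,0],[1,-0.237,0.374,0.15,0,0,0],[1,-0.237,0.374,0.25,0,0,0],[1,-0.237,0.374,0.35,0,0,0],[1,-0.237,0.374,0.43,0,0,0],[1,-0.237,0.374,0.476,0,0,0],[1,-0.237,0.374,0.476,0,0,0],[1,-0.237,0.374,0.476,0,0,0],[1,-0.237,0.374,0.476,0,0,0]]}}

```text
time: 24.13
ee_pos: [0.5226, 0.1206, -0.0213]
ee_rot: [0.065, 3.14, -0.0]
ft_force: [0.3, 0.3, 0.5]
gripper_width: 0.0428
gripper_force: 31.3
```

{"method": "servo_tool", "body": {"increments": [[0.3,0,0,0,0,0,0],[0,0,0,0,0,0,0],[0,0,0,0,0,0,0],[0,0,0,0,0,0,0],[0,0,0,-0.1,0,0,0],[0,0,0,-0.25,0,0,0],[0,0,0,-0.4,0,0,0],[0,0,0,-0.5,0,0,0],[0,0,0.9,-0.5,0,0,0],[0,0,0.9,-0.5,0,0,0],[0,0,0.9,-0.5,0,0,0],[0,0,0.9,-0.5,0,0,0]]}}

```text
time: 25.13
ee_pos: [0.5285, 0.2899, 0.1035]
ee_rot: [0.064, 3.14, 0.001]
ft_force: [1.5, 0.6, -1.0]
gripper_width: 0.085
gripper_force: 0.0
```

{"method": "servo_tool", "body": {"increments": [[0,-0.0,0.3,-0.2,0,0,0],[0,0,0.3,-0.2,0,0,0],[0,0,0.3,-0.2,0,0,0],[0,0,0.3,-0.2,0,0,0]]}}

```text
time: 25.47
ee_pos: [0.5311, 0.3674, 0.1545]
ee_rot: [0.054, 3.139, 0.005]
ft_force: [-0.7, -0.6, -1.1]
gripper_width: 0.0853
gripper_force: 0.0
```

```bash
python3 - <<'E'
from meas import *
c=cam('top')
for n,t,roi,h in [('tin',wht,(188,214,217,244),.026),('knob',grn,(180,180,225,222),.022),('pinion',wht,(218,220,240,246),.012),('gear',yel,(241,220,263,240),.046),('plate',blue,(235,205,285,260),.0375)]:
    r=blob(c,t,roi,h);print(n,r and (r[0],r[1],r[2]))
save('p5.png',c['image'][180:260,120:320],4)
E
python3 go.py
```

```text
tin (array([0.43745149, 0.1272364 ]), ((437.3006286621094, 123.51441192626953), (59.08745574951172, 68.06729125976562), 1.028199315071106), np.float64(0.02325375855932656))
knob (array([0.51978273, 0.12091011]), ((519.9873657226562, 120.6761474609375), (43.322654724121094, 42.22467803955078), 46.278865814208984), np.float64(0.020270935625602206))
pinion (array([0.43433302, 0.05352132]), ((434.7355651855469, 53.42194366455078), (31.02364158630371, 28.676441192626953), 46.15095520019531), np.float64(0.008530837260170007))
gear (array([ 0.42991922, -0.02236958]), ((431.11138916015625, -20.782207489013672), (33.618282318115234, 33.535037994384766), 1.0360804796218872), np.float64(0.04348297901290214))
plate (array([ 0.43060348, -0.02489214]), ((429.3719482421875, -23.823638916015625), (58.32514190673828, 58.340675354003906), 0.6816941499710083), np.float64(0.034844281346564296))
t 25.52 tcp [0.5315 0.3641 0.1847] yaw 87.8 F [-0.4  0.5 -0.6] w 0.0855 q7 0.99
```

View pics/p5.png

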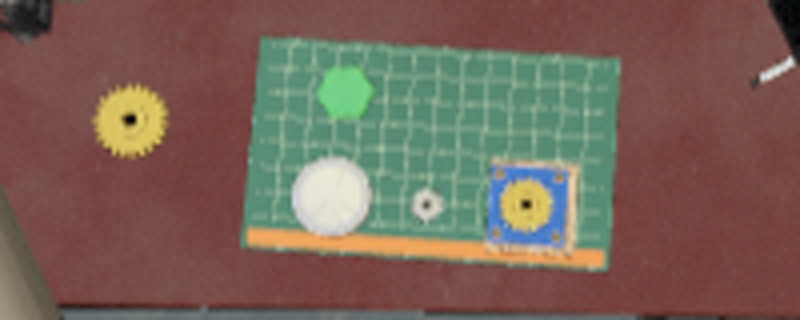

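The final view shows everything laid out as asked:
- **Knob:** at (346,92), behind the tin at (331,196), 83 mm centre to centre.
- **Pinion:** at (428,205), midway between tin and pile.
- **Gear and plate:** centred on the pile at (527,205).

The arm is clear of everything.

```bash
python3 -c "
from plant import manip
print(manip.finish_job())"
```

```text
the job is handed in; nothing more can be done
None
```

The kit is laid out as asked and handed in. The final top view put the plate, gear, pinion and knob within the limits, the tin had not moved, and I did not touch the battery or hex key; the hand-in gave no verdict.

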